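Charge the spring magazine with lap discs and chuck its hold-down plug

TASK

Charge the jeweller's spring magazine: first turn its sleeve back until the two jaws are fully open, then stack every copper lap disc flat between the four posts, pushing the sprung platform down as the pile grows until even the top disc lies below the level of the jaws. Then set the brass hold-down plug on the pile, stem up, press it down until its flange is under the jaws too, and turn the sleeve the other way until the jaws close on the stem. Leave the tin, the wooden bench pin and the hammer alone.

Things in the scene. Friction and masses are not known exactly. Their poses are not given: they have to be found in the camera images.
- magazine: Spring magazine, fixed: base 165 x 165 x 12 mm, sleeve disc up to 29 mm, four 8 mm posts with tapered tops 122 mm above the bench, on this frame's diagonals, 33.5 mm from the axis: a well for parts 56 mm across, 1.5 mm play. Gaps between posts are 39 mm wide; the jaws run in those at +x and -x, those at +y and -y are free for fingers. Origin: underside centre, on the well's axis; z up; yaw varies.
- mouth (a point): Point on the well's axis at the level of the post tops, 122 mm above the bench.
- platform (a joint): Travel of the sprung platform (53 mm disc) in m: 0 = up, its top 112 mm above the bench; 0.074 = fully down, top at 38 mm. Spring 200 N/m (1 N at the top): gives about one disc thickness per disc weight. Its guide rubs with about 4 N: it hardly sinks by itself, must be pushed (4 to 10 N) and stays about where it was pushed; pushed far too deep for its load, it rises part of the way.
- platform_top (a point): Centre of the platform's upper face, on which the first disc lies.
- sleeve (a joint): Turn of the round sleeve about the well's axis, rad, positive counter-clockwise from above: 0 = jaws fully open; each rad moves both jaws 20 mm inwards; about 1.2 = closed on the plug's 20 mm stem; stop at 1.3. Starts partly closed, the jaws blocking the well. Turns stiffly (0.15 N m), stays where left.
- lug (a point): Top centre of the upright steel lug that turns the sleeve: 80 mm from the well's axis, 14 mm thick along the direction of turning, 20 mm radially, from 25 to 98.5 mm above the bench. At sleeve 0 it stands at -2.182 rad (-125 degrees) about the axis from the magazine's +x; it moves with the sleeve past the magazine's -y side.
- jaw_a_tip (a point): Middle of the inner end face of the jaw on the magazine's +x side: a dark steel arm 16 mm wide, from 106 to 114 mm above the bench, carried by an upright outside the well. 34 mm from the axis when open.
- jaw_b_tip (a point): The same for the jaw on the -x side.
- disc1: Copper lap disc, solid, 56 mm in diameter, 10 mm thick, about 0.2 kg, lying flat on the bench. All discs are alike; three to five of them are present, and absent ones read None throughout. Origin: centre of its underside; z is its axis.
- disc2: Copper lap disc, solid, 56 mm in diameter, 10 mm thick, about 0.2 kg, lying flat on the bench. All discs are alike; three to five of them are present, and absent ones read None throughout. Origin: centre of its underside; z is its axis.
- disc3: Copper lap disc, solid, 56 mm in diameter, 10 mm thick, about 0.2 kg, lying flat on the bench. All discs are alike; three to five of them are present, and absent ones read None throughout. Origin: centre of its underside; z is its axis.
- disc4: Copper lap disc, solid, 56 mm in diameter, 10 mm thick, about 0.2 kg, lying flat on the bench. All discs are alike; three to five of them are present, and absent ones read None throughout. Origin: centre of its underside; z is its axis.
- disc5: Copper lap disc, solid, 56 mm in diameter, 10 mm thick, about 0.2 kg, lying flat on the bench. All discs are alike; three to five of them are present, and absent ones read None throughout. Origin: centre of its underside; z is its axis.
- plug: Brass hold-down plug, about 0.22 kg, standing on the bench: a flange 56 mm in diameter and 10 mm thick, with a stem 20 mm in diameter rising 38 mm from its middle (48 mm high in all). Origin: centre of the flange's underside; z points up the stem.
- tin: Bystander: round green-painted closed tin, 64 mm across, 45 mm high. Origin: centre of its underside. Leave it alone.
- pin: Bystander: wooden bench pin, a flat block 100 x 50 x 20 mm. Origin: centre of its underside. Leave it alone.
- mallet: Bystander: small hammer, 220 mm long, lying on the bench along its x axis. Leave it alone.
There are look-alikes about, which are no part of the job. What is shaped like the disc4 but grey is not meant.

How it is judged (in metres and radians):
On the way, in this order (a step that is already met when the one before it is completed fails the run):
1. the sleeve is turned back and the jaws are fully open (sleeve below 0.12 rad) (value of joint sleeve below 0.12 rad), for 0.2 s.
2. every disc present lies flat in the well, pushed down until all are below the jaws (each underside less than 96 mm above the bench, within 6 mm of the axis) (horizontal distance between each of disc1, disc2, disc3, disc4, disc5 and magazine below 0.006 m and z of each of disc1, disc2, disc3, disc4, disc5 in the frame of magazine below 0.096 m and angle between each of disc1, disc2, disc3, disc4, disc5's own z axis and vertical below 0.12 rad), for 0.2 s.
3. the plug is on the pile, stem up, its flange pressed below the jaws (underside less than 96.5 mm above the bench) (all of step 2 and horizontal distance between plug and magazine below 0.006 m and z of plug in the frame of magazine below 0.0965 m and angle between plug's own z axis and vertical below 0.12 rad), for 0.2 s.
4. the sleeve is turned until the jaws close on the stem (sleeve above 1.12 rad) (horizontal distance between plug and magazine below 0.006 m and z of plug in the frame of magazine below 0.0965 m and angle between plug's own z axis and vertical below 0.12 rad and value of joint sleeve above 1.12 rad), for 0.2 s.
At the end, for the whole second after the job is handed in: All discs present lie flat in the well, plug on top, stem up, each within 6 mm of the axis; disc undersides below 96 mm and the plug's below 96.5 mm above the bench (all under the jaws); sleeve above 1.12 rad (jaws closed on the stem); at rest (all of step 2 and all of step 4 and linear speed of each of disc1, disc2, disc3, disc4, disc5, plug below 0.02 m/s and z of each of disc1, disc2, disc3, disc4, disc5 in the frame of plug below -0.006 m); the robot touches nothing.
It fails at once if a bystander (tin, bench pin or hammer) is moved more than 30 mm (distance of any of tin, pin, mallet from where it was at the start of the episode above 0.03 m).
Of disc1, disc2, disc3, disc4, disc5 only 3 to 5 are there at a start; the rules pass over those that are not, and their reading is None.
At some moment in a run one of disc1, disc2, disc3, disc4, disc5, plug may be knocked a few centimetres aside while the robot is not near it.
It also fails if it takes over 210 s, if anything falls off the work surface, if the arm or the gripper's body presses on something with over 40 N, if the wrist force passes 120 N, or if a joint passes its speed limit or range.

ROBOT

A 6-joint arm with a two-finger parallel gripper is mounted at the origin on the work surface. World frame = base frame: x ahead of the robot, y to its left, z up, the work surface at z = 0. Lengths are in m, angles in degrees, forces in N, time in s.
With the tool pointing down it reaches from about 0.375 to 0.75 m from the base axis. Payload 9 kg.
Tool frame: the origin (TCP) lies where the fingers leave the gripper's body, on its centre line; the fingertips stand 73 mm ahead of it and the grasp point (between the pads) lies 54 mm ahead of it (robot.tip_reach is the distance from the TCP to the fingertips, in m); z points along the fingers, y is the line along which they close (so a half turn about z gives the same grasp; the last joint's range is limited). The gripper opens to 85 mm and grips with 20 to 120 N. Pads are 22 mm wide; open, the fingers measure 114 mm over their backs; the gripper's body (76 mm by 85 mm) begins 54 mm behind the grasp point. The pads swing forward as they close: fully open they stand 13 mm farther back than shut.
Start: joints at [57.313, 5.964, 5.575, 89.605, 0, 77.527], TCP at [0.207, 0.563, 0.304] pointing down, gripper open.
Joint ranges: [-171.21, 171.21], [-48.23, 106.86], [-62.78, 66.21], [-105.2, 120.99], [-86.42, 89.51], [-180, 180]. Speed limits (degrees/s): [127.2, 127.2, 147.25, 180, 180, 180].

INTERFACE

Orientations are given as [roll, pitch, yaw] about the fixed x, y, z axes, in that order (R = Rz(yaw) Ry(pitch) Rx(roll)).
In Python, from plant import robot gives the robot as it stands. Calls block until the motion is done:
- robot.move_pose(position, orientation): joint-space move of the TCP to a pose.
- robot.line_to(position, vel=0.15, rotation=None, guard=None): straight line of the TCP; rotation=None keeps the orientation; vel is the mean speed in m/s. With guard (N) it stops when the force on the tool has changed by that much, and returns True; else False.
- robot.goto_joints(angles): joint-space move.
- robot.set_gripper(opening): finger opening in m; the grip force is fixed at half the most; returns when the fingers have stopped.
- robot.pause(seconds).
- robot.ik(position, orientation): joint angles nearest the present ones, or None.
- robot.observe(): the state.
- robot.grab_frame(name): name is "scene" or "side" or "wrist"; returns the picture (480x640x3 uint8, blue, green, red); there is no depth.
- robot.get_calibration(name): a dict with "vertical_fov" (degrees; the focal length in pixels is half the picture's height over the tangent of half this angle, whatever the lens; pixels are square), "cx", "cy" (the principal point, pixels), "rvec" (rotation vector, rad) and "tvec" (3), from world to camera coordinates, as OpenCV has them. Camera axes: x right, y down, z forward; pixel columns grow to the right and rows downward; lengths in m; the calibration is good to about 2 mm. The wrist camera is an equidistant fisheye: a pixel r from the principal point sees the ray r / f radians off the axis. A picture is of the moment at which its call begins: read the wrist's pose just before it. get_calibration takes no time and is no camera call; for the wrist camera it gives the pose at the moment of the call.
A pose or a line that the arm cannot do raises robot.IKError and nothing moves.
- robot.job_done(): hands the job in; it is judged then, once.
The state is a dict: "time": time; "q": joint angles; "qvel": joint speeds; "joint_torque": joint torques, N m; "tool_pos": TCP position; "tcp_rot": TCP orientation; "ft_force": force on the tool from outside, world axes, zero at the start; "torque": the same for the moment, N m; "gripper_width": finger opening in m; "gripper_force": force on a finger pad.
Only numpy, scipy, OpenCV 4.12 (cv2) and the standard library are available. Lean on these libraries where they do the work, as an engineer would, in place of code of your own. Each camera call takes 0.05 s, during which the arm holds its last target. There are 200 camera calls.

## Working session

There is one attempt and no reset: what is moved stays moved. The work goes in short steps, each a Python script; the robot and the scene stay as the last script left them, time stands still between calls to the robot, and variables do not carry over. Pictures are saved under pics/ and viewed, at most 18 in all, crops included, and the job is handed in when it is done.

```bash
ls; mkdir -p pics
python3 - <<'E'
from plant import robot
import cv2
for n in ("scene","side"):
    cv2.imwrite(f"pics/{n}0.png",robot.grab_frame(n)); print(n,robot.get_calibration(n))
print(robot.get_calibration("wrist")); print(robot.observe())
E
```

```text
pics
scene {'vertical_fov': 46.15346457635872, 'cx': 323.4764884329706, 'cy': 243.6762980702065, 'rvec': array([ 2.02248191,  1.23920982, -0.53685047]), 'tvec': array([-0.263743  , -0.28019745,  1.63468476])}
side {'vertical_fov': 49.40186952789413, 'cx': 317.4193705756549, 'cy': 243.28044270617465, 'rvec': array([ 0.17844352, -2.88531517,  1.09608272]), 'tvec': array([0.59645122, 0.13257802, 1.04529008])}
{'vertical_fov': 65.70646984690485, 'cx': 320.191215064624, 'cy': 238.32429582808277, 'rvec': array([-2.3481538 , -1.63744229, -0.26710456]), 'tvec': array([-0.60023522, -0.04166157,  0.38033004])}
{'time': 0.1, 'q': array([ 5.73118217e+01,  5.99490758e+00,  5.53403004e+00,  8.96055312e+01,
       -4.90478875e-04,  7.75271540e+01]), 'qvel': array([ 0.09817413, -0.02637959,  0.10572241, -0.0358524 , -0.02013082,
       -0.04344222]), 'joint_torque': array([ 7.08739681e-03, -5.58208537e+01,  5.04720926e+01,  1.30583224e-02,
       -2.69140237e-04,  2.89560342e-05]), 'tool_pos': array([0.20720456, 0.56286751, 0.30322716]), 'tcp_rot': array([-1.79935053e+02, -1.38638397e-02,  1.59784660e+02]), 'ft_force': array([-0.69048929,  0.7390606 , -0.60764816]), 'torque': array([0.00442753, 0.01475523, 0.04096168]), 'gripper_force': 0.0, 'gripper_width': 0.08508499110999562}
```

View pics/scene0.png

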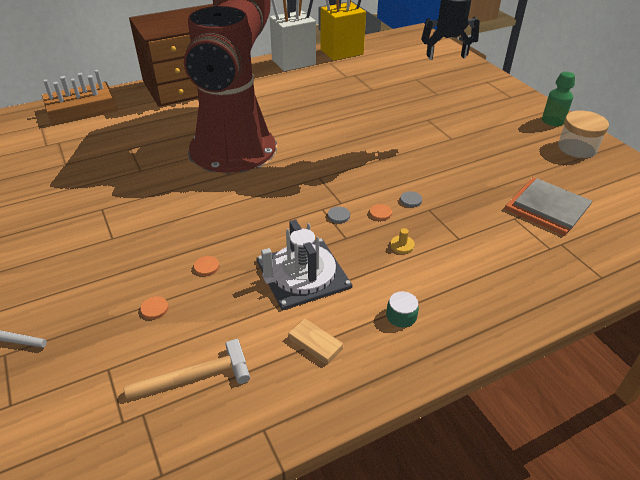

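View pics/side0.png

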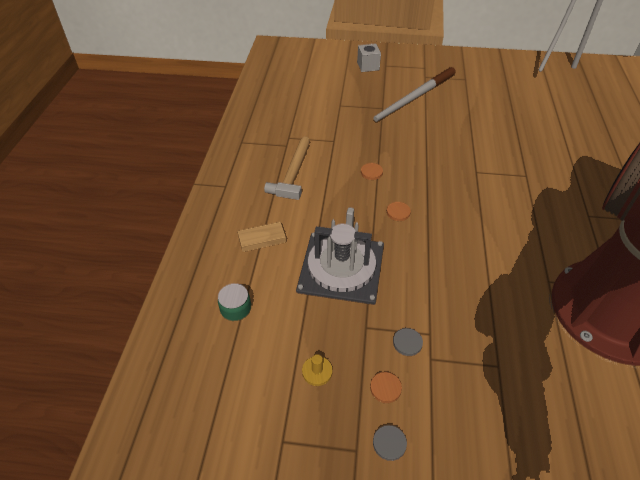

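The scene view shows three copper discs at (153,308), (206,266) and (380,212). The look-alikes are grey discs at (338,215) and (411,200), which I won't use. The plug is at (402,243). The magazine is at (303,265), with its lug at about (268,265). In the side view the copper discs are at (371,171), (399,210) and (386,387), and the plug is at (317,370).

```bash
cat > h.py <<'E'
from plant import robot
import cv2, numpy as np
def rays(name,px,cal=None):
    c=cal or robot.get_calibration(name); R=cv2.Rodrigues(c["rvec"])[0]; f=240/np.tan(np.radians(c["vertical_fov"]/2))
    p=(np.atleast_2d(px).astype(float)-[c["cx"],c["cy"]])/f
    if name=="wrist":
        t=np.linalg.norm(p,axis=1,keepdims=True); d=np.hstack([p/np.maximum(t,1e-9)*np.sin(t),np.cos(t)])
    else: d=np.hstack([p,np.ones((len(p),1))])
    return -R.T@c["tvec"], d@R
def onplane(name,px,z,cal=None):
    o,d=rays(name,px,cal); return (o+d*((z-o[2])/d[:,2])[:,None])[:,:2]
def project(name,P,cal=None):
    c=cal or robot.get_calibration(name); R=cv2.Rodrigues(c["rvec"])[0]; f=240/np.tan(np.radians(c["vertical_fov"]/2))
    X=np.atleast_2d(P)@R.T+c["tvec"]
    if name=="wrist":
        r=np.linalg.norm(X[:,:2],axis=1); return X[:,:2]/r[:,None]*(f*np.arctan2(r,X[:,2]))[:,None]+[c["cx"],c["cy"]]
    return X[:,:2]/X[:,2:]*f+[c["cx"],c["cy"]]
def blobs(img,lo,hi,amin=60):
    m=cv2.inRange(cv2.cvtColor(img,cv2.COLOR_BGR2HSV),lo,hi)
    cs=[c for c in cv2.findContours(m,cv2.RETR_EXTERNAL,cv2.CHAIN_APPROX_NONE)[0] if cv2.contourArea(c)>amin]
    return cs
E
python3 - <<'E'
from h import *
S=cv2.imread("pics/scene0.png");D=cv2.imread("pics/side0.png")
for n,I,pts in(("scene",S,[(153,308),(206,266),(380,212),(402,243),(130,330),(400,245)]),("side",D,[(371,171),(399,210),(386,387),(317,375),(450,300)])):
    H=cv2.cvtColor(I,cv2.COLOR_BGR2HSV)
    print(n,[H[y,x].tolist() for x,y in pts])
    for x,y in pts[:3]:
        h=H[y,x].astype(int)
        m=cv2.inRange(H,(h-[3,40,60]).clip(0),(h+[3,40,60]).clip(0,255)); k,l,s,c=cv2.connectedComponentsWithStats(m)
        i=l[y,x]; print(s[i].tolist(),c[i],onplane(n,c[i],.01))
print(onplane("scene",[(402,248),(303,238),(338,215),(411,200)],.01),onplane("side",[(317,371)],.01),"platform",onplane("scene",[(303,238)],.112),onplane("side",[(343,235)],.112))
cv2.imwrite("pics/c1.png",cv2.resize(S[215:315,245:365],None,fx=6,fy=6,interpolation=cv2.INTER_CUBIC)[:600,:720])
cv2.imwrite("pics/c2.png",cv2.resize(D[195:315,285:395],None,fx=5,fy=5,interpolation=cv2.INTER_CUBIC))
E
```

```text
scene [[11, 163, 220], [11, 166, 221], [11, 164, 223], [20, 171, 119], [14, 147, 163], [20, 181, 114]]
[136, 287, 76, 57, 1174] [170.89608177 311.060477  ] [[ 0.54060265 -0.33478019]]
[181, 253, 40, 21, 440] [203.65681818 263.59090909] [[ 0.4367605  -0.23038627]]
[346, 189, 57, 44, 729] [374.65020576 209.82716049] [[0.44383225 0.21217153]]
side [[12, 171, 161], [12, 169, 161], [12, 167, 160], [20, 188, 163], [14, 155, 127]]
[69, 0, 571, 480, 140889] [344.48827801 240.44018341] [[ 0.55454263 -0.11097711]]
[69, 0, 571, 480, 140907] [344.48617883 240.42250562] [[ 0.55455207 -0.11102915]]
[69, 0, 571, 480, 141152] [344.46217553 240.37767796] [[ 0.55461722 -0.11115615]]
[[0.59331502 0.19601583]
 [0.45892063 0.0059411 ]
 [0.42067998 0.12040676]
 [0.45115049 0.31618222]] [[0.57503474 0.21271997]] platform [[ 0.56272826 -0.04228651]] [[ 0.55377778 -0.03334164]]
```

View pics/c1.png

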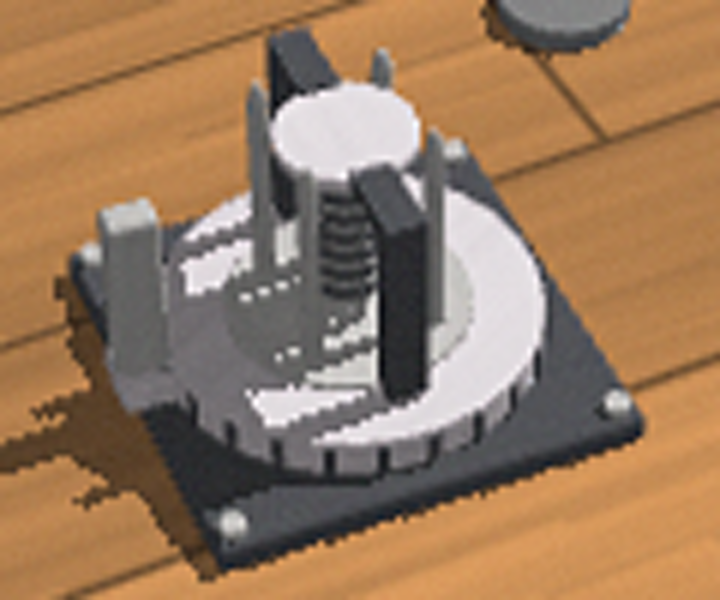

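View pics/c2.png

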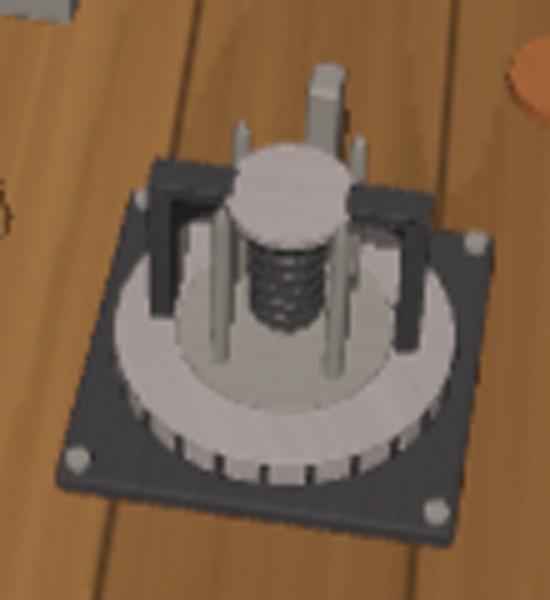

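Crops: the sleeve is partly closed, with the jaws over the platform. The lug top is at scene (266,249) and side (351,210), on the magazine's -y side. The base bolts are visible at all four corners.

Run:
```python
from h import *
sb=np.array([(232,523),(617,403),(455,152),(92,258)])/6+[245,215]
db=np.array([(142,200),(78,460),(437,512),(476,243)])/5+[285,195]
for n,b,l,p in(("scene",sb,(266.3,249.5),(302.5,236.7)),("side",db,(351,210),(343,232.8))):
    q=onplane(n,b,.014); print(n,"\n",q,q.mean(0),"lug",onplane(n,[l],.0985),"plat",onplane(n,[p],.112))
    e=np.roll(q,-1,0)-q; print(np.linalg.norm(e,axis=1),np.degrees(np.arctan2(e[:,1],e[:,0])))
D=cv2.imread("pics/side0.png");S=cv2.imread("pics/scene0.png")
def copper(n,I):
    b,g,r=[I[...,i].astype(float) for i in range(3)]
    lab=cv2.cvtColor(I,cv2.COLOR_BGR2LAB).astype(int)
    m=((lab[...,1]>153)&(lab[...,2]<190)).astype(np.uint8)*255
    for c in cv2.findContours(m,0,1)[0]:
        if 120<cv2.contourArea(c)<1500:
            (x,y),ax,_=cv2.fitEllipse(c); print(n,x,y,ax,onplane(n,[(x,y)],.008))
copper("scene",S);copper("side",D)
H=[cv2.cvtColor(S,cv2.COLOR_BGR2LAB)[p[1],p[0]].tolist() for p in[(153,308),(206,266),(380,212),(130,330)]];print(H)
```

```text
scene 
 [[ 0.6260639  -0.11913196]
 [ 0.63586947  0.02843187]
 [ 0.48909204  0.03776887]
 [ 0.48095179 -0.11145398]] [ 0.5579943 -0.0410963] lug [[ 0.54715979 -0.11949776]] plat [[ 0.55857348 -0.04144803]]
[0.14788926 0.14707411 0.14944471 0.14531509] [ 86.19830132 176.36012844 -93.12244496  -3.02873543]
side 
 [[ 0.62474295 -0.11530413]
 [ 0.6319265   0.031247  ]
 [ 0.48448004  0.03953286]
 [ 0.47557419 -0.10751911]] [ 0.55418092 -0.03801085] lug [[ 0.54445485 -0.11881658]] plat [[ 0.55432923 -0.03924451]]
[0.14672708 0.1476791  0.1473214  0.14937177] [ 87.19375661 176.78360476 -93.46574641  -2.98751941]
scene 153.8505859375 305.9805603027344 (17.978771209716797, 26.756200790405273) [[ 0.50925079 -0.3622651 ]]
scene 206.01751708984375 264.0774230957031 (15.746219635009766, 24.132736206054688) [[ 0.4385487  -0.22574949]]
scene 380.5914611816406 210.46009826660156 (12.6850004196167, 21.09841537475586) [[0.45060504 0.22561123]]
scene 504.3720703125 204.67593383789062 (22.450374603271484, 31.46136474609375) [[0.571828  0.5200742]]
scene 180.0147705078125 69.78697204589844 (57.305118560791016, 187.08181762695312) [[-0.54018957  0.00600748]]
[[162, 158, 170], [162, 158, 171], [163, 158, 171], [132, 144, 160]]
```

Run:
```python
from h import *
robot.move_pose([0.556,-0.04,0.30],[180,0,-3.3])
c=robot.get_calibration("wrist"); I=robot.grab_frame("wrist"); o=robot.observe()
R=cv2.Rodrigues(c["rvec"])[0]; print(o["tool_pos"],o["tcp_rot"],"cam",-R.T@c["tvec"],R[2],o["q"],o["time"])
print(project("wrist",[[.556,-.04,.112],[.546,-.119,.0985]],c))
cv2.imwrite("pics/w1.png",I)
```

```text
[ 0.556044   -0.03928161  0.30000246] [-1.79993297e+02  1.22409235e-03 -3.21373074e+00] cam [ 0.63923154 -0.04350162  0.37003724] [-0.32000816  0.01863564 -0.94723149] [-1.74876159e+01 -1.53428235e+00 -2.50956548e+00  8.90275557e+01
  6.19380559e-03  1.65726115e+02] 2.625
[[322.04208462 233.09879065]
 [422.63766222 234.66891638]]
```

View pics/w1.png

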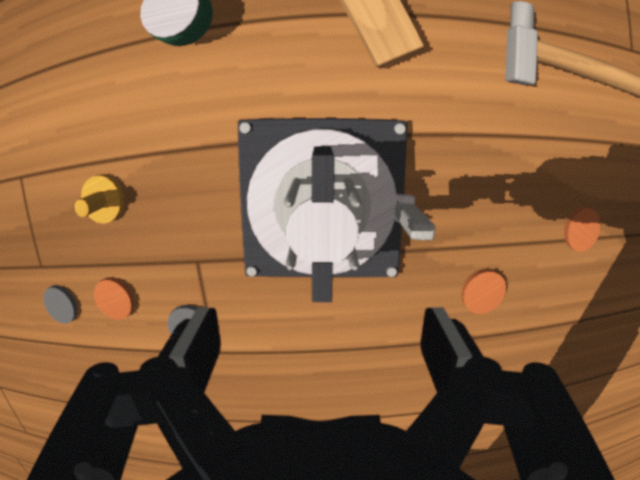

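The wrist view shows the magazine at (322,205), with the jaws partly closed and the lug at (415,218). The plug is at (102,200), the copper discs at (485,291), (583,229) and (114,299), and the grey ones at (61,303) and (185,318). The three copper discs are the ones I want. Next I'll open the sleeve by straddling the lug.

```bash
cat >> h.py <<'E'
C=np.array([.556,-.0396]); YAW=-3.3
def lugpose(phi,z): # tool x points to axis, fingers straddle along the tangent
    a=np.radians(phi); return [C[0]+.08*np.cos(a),C[1]+.08*np.sin(a),z],[180,0,phi+180]
def sweep(a,b,z=.143,guard=15):
    for p in np.linspace(a,b,max(2,int(abs(b-a)/4)+1))[1:]:
        P,o=lugpose(p,z)
        if robot.line_to(P,vel=.05,rotation=o,guard=guard): print("guard at",p); return p
    return b
E
python3 - <<'E'
from h import *
robot.set_gripper(.036)
P,o=lugpose(-97,.25); robot.move_pose(P,o)
P[2]=.143; print(robot.line_to(P,vel=.1,guard=10))
robot.set_gripper(.024)
print(sweep(-97,-131.5)); s=robot.observe(); print(s["ft_force"],s["tool_pos"],s["gripper_width"],s["time"])
E
```

```text
False
-131.5
[ 1.37027899 -0.51352979 -0.22922794] [ 0.50314421 -0.09960007  0.14305539] 0.023961103806601776 8.2417
```

Run:
```python
from h import *
P=robot.observe()["tool_pos"]; robot.line_to([P[0],P[1],.25],vel=.15)
robot.set_gripper(.085)
robot.move_pose([0.556,-0.04,0.30],[180,0,YAW+180])
c=robot.get_calibration("wrist"); I=robot.grab_frame("wrist"); o=robot.observe(); np.save("pics/c2.npy",c,allow_pickle=True)
print(o["tool_pos"],o["q"],o["time"])
cv2.imwrite("pics/w2.png",I)
```

```text
[ 0.55592179 -0.04006911  0.29991616] [-1.75683071e+01 -1.53874144e+00 -2.52292273e+00  8.90250604e+01
  1.68641744e-04 -1.42185615e+01] 11.5917
```

View pics/w2.png

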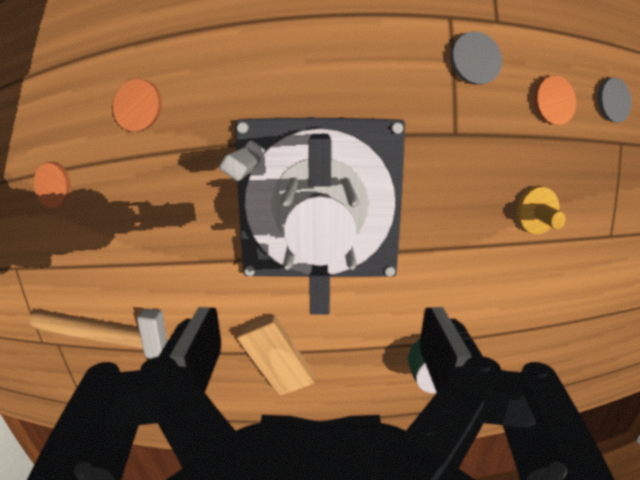

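The jaws are now open and retracted. The platform is at (320,230), the lug at (242,160), the copper discs at (136,105), (52,184) and (556,99), and the plug at (540,211). I'll refine the axis from the bolts and the platform.

Run:
```python
from h import *
c=np.load("pics/c2.npy",allow_pickle=True).item(); I=cv2.imread("pics/w2.png"); g=cv2.cvtColor(I,6)
b=[]
for x,y in[(243,128),(398,128),(390,271),(250,271)]:
    w=g[y-7:y+8,x-7:x+8].astype(float); w=(w-110).clip(0); yy,xx=np.mgrid[y-7:y+8,x-7:x+8]; b.append(((xx*w).sum()/w.sum(),(yy*w).sum()/w.sum()))
q=onplane("wrist",b,.014,c); e=np.roll(q,-1,0)-q
print(b,q.mean(0),np.linalg.norm(e,axis=1),np.degrees(np.arctan2(e[:,1],e[:,0])))
print("plat",onplane("wrist",[(320.5,230.5)],.112,c),"lug",onplane("wrist",[(237,163)],.0985,c))
m=((cv2.cvtColor(I,cv2.COLOR_BGR2LAB)[...,1]>153)*255).astype(np.uint8)
for k in cv2.findContours(m,0,1)[0]:
    if cv2.contourArea(k)>300:
        p=k[:,0]; w=onplane("wrist",p,.01,c); (x,y),r=cv2.minEnclosingCircle(w.astype(np.float32)); (ex,ey),ax,_=cv2.fitEllipse(k)
        print("cu",(ex,ey),onplane("wrist",[(ex,ey)],.008,c),(x,y),r)
H=cv2.cvtColor(I,cv2.COLOR_BGR2HSV); print(H[205,535],H[223,535])
# draw predicted post tops & platform circle for axis guesses
C0=q.mean(0); t=np.linspace(0,2*np.pi,60)
V=cv2.resize(I,None,fx=4,fy=4,interpolation=cv2.INTER_CUBIC)
def dr(P,col):
    for u in project("wrist",P,c): cv2.circle(V,tuple(int(v) for v in (u*4+1.5)),2,col,-1)
dr(np.c_[C0[0]+.0265*np.cos(t),C0[1]+.0265*np.sin(t),t*0+.112],(0,0,255))
a=np.radians(np.array([45,135,225,315])+YAW); dr(np.c_[C0[0]+.0335*np.cos(a),C0[1]+.0335*np.sin(a),a*0+.122],(0,255,0))
cv2.imwrite("pics/w2c.png",V[640:1120,960:1600])
```

```text
[(np.float64(242.32290946786455), np.float64(127.34450587422253)), (np.float64(397.55626149473335), np.float64(127.70071894332051)), (np.float64(390.55773313735097), np.float64(272.8370080026131)), (np.float64(249.20389884088513), np.float64(274.3103266596417))] [ 0.55816383 -0.03988299] [0.14856861 0.15031419 0.14990489 0.1523739 ] [ 86.48818869  -3.17668469 -92.72380278 176.32164271]
plat [[ 0.5554097 -0.0392295]] lug [[ 0.50337192 -0.0982634 ]]
cu (50.569976806640625, 179.8376007080078) [[ 0.50403798 -0.35813078]] (0.5095550417900085, -0.35789212584495544) 0.030848991125822067
cu (136.07723999023438, 104.69865417480469) [[ 0.43951282 -0.22338664]] (0.4396011233329773, -0.22303099930286407) 0.02897050604224205
cu (556.3388061523438, 99.76830291748047) [[0.45163867 0.22600595]] (0.4514473080635071, 0.22540785372257233) 0.027933727949857712
[ 18 178 103] [ 19 181 223]
```

View pics/w2c.png

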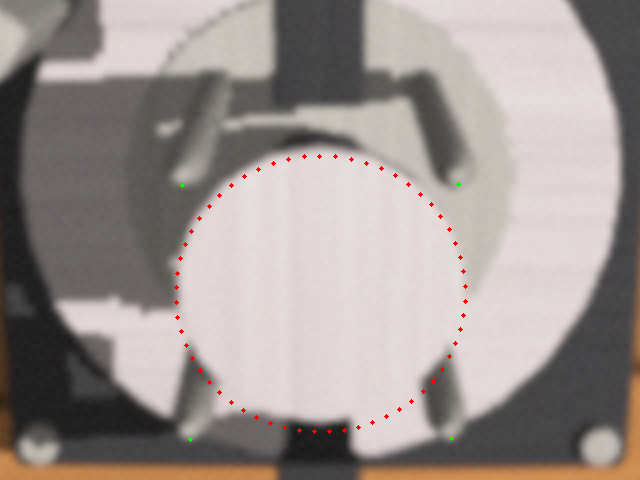

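The predicted platform circle sits about 8 px (1.4 mm) off in x only, so the axis is at (0.5567, -0.0399). The three cameras agree to about 2 mm. Next I'll touch the bench to calibrate tip height, then pick the first disc.

```bash
sed -i 's/^C=np.array.*$/C=np.array([.5567,-.0399]); YAW=-3.3/' h.py
cat >> h.py <<'E'
O=[180,0,YAW+180]
def copper(near,z=.01,tag=None):
    """centre of the copper disc (or brass flange) nearest to `near`, from the wrist camera, at height z of its upper face"""
    c=robot.get_calibration("wrist"); I=robot.grab_frame("wrist")
    if tag: cv2.imwrite(f"pics/{tag}.png",I)
    m=((cv2.cvtColor(I,cv2.COLOR_BGR2LAB)[...,1]>153)*255).astype(np.uint8)
    m=cv2.morphologyEx(m,cv2.MORPH_OPEN,np.ones((3,3),np.uint8))
    best=None
    for k in cv2.findContours(m,0,1)[0]:
        if cv2.contourArea(k)<300: continue
        h=cv2.convexHull(k)[:,0]; w=onplane("wrist",h,z,c).astype(np.float32); (x,y),r=cv2.minEnclosingCircle(w)
        d=np.hypot(x-near[0],y-near[1])
        if best is None or d<best[0]: best=(d,np.array([x,y]),r,np.mean(cv2.fitEllipse(h),axis=None) if 0 else None)
    return best[1],best[2]
E
python3 - <<'E'
from h import *
print(robot.tip_reach)
robot.move_pose([.42,-.33,.15],O); robot.set_gripper(.056); 
robot.line_to([.42,-.33,.09],vel=.1); print(robot.line_to([.42,-.33,.06],vel=.02,guard=4)); z=robot.observe()["tool_pos"][2]; print("touch z",z)
robot.line_to([.42,-.33,.15]); robot.set_gripper(.085)
d=np.array([.4395,-.2233]); robot.line_to([*d,.19],vel=.2)
p,r=copper(d,tag="w3"); print("disc",p,r,robot.observe()["time"])
E
```

```text
0.0726
True
touch z 0.06843771674374033
disc [ 0.43915465 -0.22449043] 0.02796902321279049 16.9667
```

View pics/w3.png

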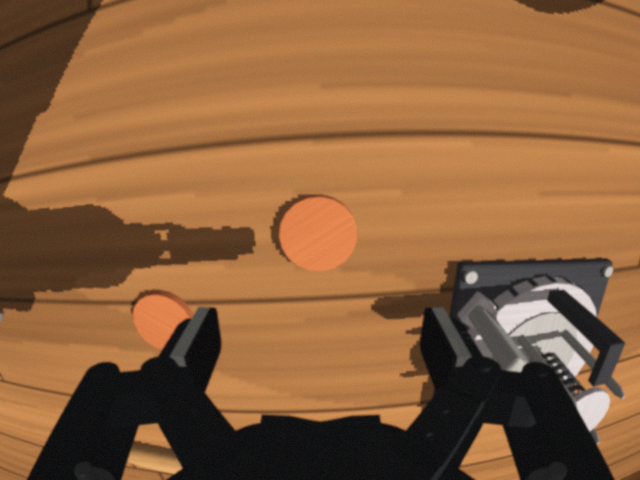

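The wrist view shows the disc centred at (318,233), with a fitted radius of 28.0 mm, as given. Next I'll grip it to centre it, re-open to calibrate the camera's y-bias, then take it.

```bash
cat >> h.py <<'E'
def grasp(p,z=.0705):
    robot.line_to([*p,z+.02],vel=.15); robot.line_to([*p,z],vel=.05,guard=8); robot.set_gripper(.04); return robot.observe()["gripper_width"]
E
python3 - <<'E'
from h import *
p=np.array([.43915,-.2245]); print(grasp(p)); t=robot.observe()["tool_pos"]; robot.set_gripper(.085)
robot.line_to([*p,.19],vel=.15); q,r=copper(p); print("tcp",t,"seen",q,r)
print(grasp([q[0],p[1]])); robot.line_to([q[0],p[1],.2],vel=.15); s=robot.observe(); print(s["gripper_width"],s["tool_pos"],s["ft_force"],s["time"])
cv2.imwrite("pics/w4.png",robot.grab_frame("wrist"))
E
```

```text
0.05289436420954952
tcp [ 0.43951724 -0.22482593  0.07154645] seen [ 0.43917394 -0.22407717] 0.027964692562818527
0.05299345585361852
0.053117545249489424 [ 0.43875509 -0.22413048  0.19882076] [-0.55119426 -0.06166962 -1.80286052] 22.975
```

View pics/w4.png

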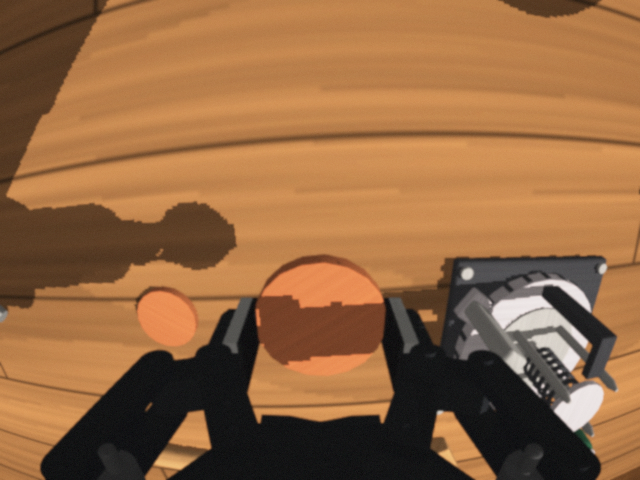

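The disc is held level at (321,316). Now I'll place it.

```bash
sed -i 's/^C=np.array.*$/C=np.array([.5567,-.0403]); YAW=-3.3/' h.py
cat >> h.py <<'E'
ZU=.0713 # TCP height over the underside of what is held
def place(u,mid=.113):
    robot.line_to([*C,.155+ZU],vel=.2,rotation=O); robot.line_to([*C,.126+ZU],vel=.08)
    robot.pause(.2); f0=robot.observe()["ft_force"]
    for z in [.123,.120,.117,mid,u]:
        g=robot.line_to([*C,z+ZU],vel=.03,guard=20); s=robot.observe(); print(z,g,s["ft_force"]-f0,s["tool_pos"])
        if g: return False
    return True
E
python3 - <<'E'
from h import *
s=robot.observe(); robot.line_to([*s["tool_pos"][:2],.226]); print(place(.100),robot.observe()["gripper_width"])
cv2.imwrite("pics/side1.png",cv2.resize(robot.grab_frame("side")[150:310,250:430],None,fx=3,fy=3,interpolation=cv2.INTER_CUBIC))
E
```

```text
0.123 False [-0.57337024 -0.54690793 -0.31133436] [ 0.55661653 -0.04022651  0.19412369]
0.12 False [-0.50725765 -0.9997618  -0.46716088] [ 0.55655664 -0.04023193  0.19097822]
0.117 False [-1.31254512 -0.96877779 -1.04329851] [ 0.55657902 -0.04024737  0.18803361]
0.113 False [ 0.34509709 -0.60568161 -0.07183806] [ 0.55651913 -0.04024946  0.18395319]
0.1 False [ 0.59317461 -1.27304105  0.91907394] [ 0.5565976  -0.04027284  0.17093214]
True 0.052914099252864014
```

View pics/side1.png

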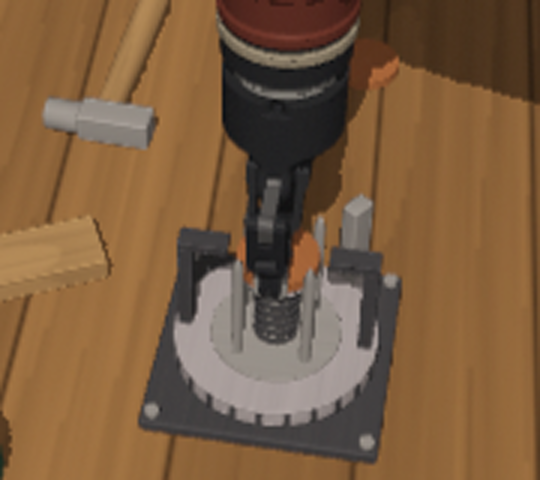

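The disc sits level between the posts, with the platform pushed down by the gripper. Release, retreat and check from above.

```bash
cat >> h.py <<'E'
def release():
    robot.set_gripper(.085); t=robot.observe()["tool_pos"]; robot.line_to([t[0],t[1],.24],vel=.2)
E
python3 - <<'E'
from h import *
release(); robot.line_to([*C,.29],vel=.2)
p,r=copper(C,.110,tag="w5"); print(p,r,"tilt/size check r=.028 at z=.110"); print(robot.observe()["time"])
I=cv2.imread("pics/w5.png"); cv2.imwrite("pics/w5c.png",cv2.resize(I[110:310,220:420],None,fx=3,fy=3,interpolation=2))
E
```

```text
[ 0.5561322  -0.03959642] 0.027500201016664505 tilt/size check r=.028 at z=.110
28.3333
```

View pics/w5c.png

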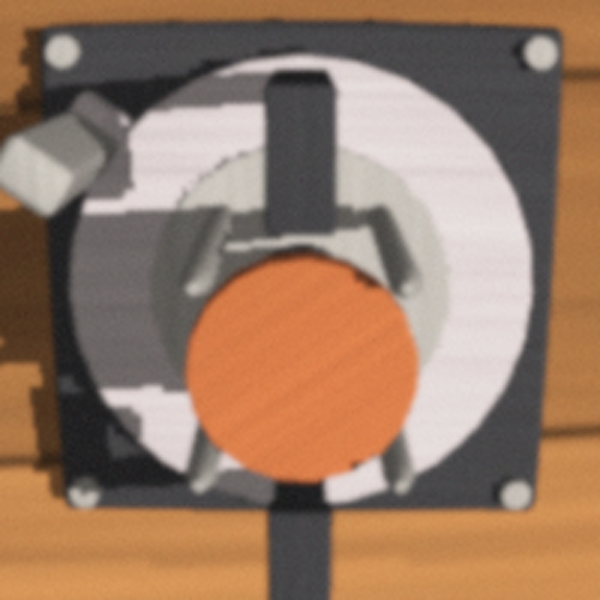

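The disc lies flat and centred between the posts. On to the second and third.

```bash
cat >> h.py <<'E'
def fetch(d,tag=None):
    robot.move_pose([*d,.19],O); p,r=copper(d,tag=tag); print("seen",p,r)
    if np.hypot(*(p-d))>.012: robot.line_to([*p,.19]); p,r=copper(p); print("again",p,r)
    if abs(r-.028)>.0012: print("bad radius"); return False
    w=grasp([p[0],p[1]-.0005]); robot.line_to([*p,.226],vel=.2); print("width",w)
    return w>.05
E
python3 - <<'E'
from h import *
if fetch(np.array([.4515,.2257])):
    if place(.099,.109): release()
print(robot.observe()["time"])
robot.line_to([*C,.29],vel=.2); p,r=copper(C,.109,tag="w6"); print(p,r)
E
```

```text
seen [0.45115575 0.22605558] 0.028036419302225113
width 0.053306154473612546
0.123 False [0.38200144 0.43349587 0.49829095] [ 0.55662299 -0.04028689  0.19414359]
0.12 False [ 0.24111032  0.17966101 -0.17020571] [ 0.5565586  -0.04025178  0.19099674]
0.117 False [ 0.21924858 -0.03815939 -0.18046903] [ 0.55657369 -0.04027287  0.1880107 ]
0.109 False [ 0.20373426  0.117886   -0.43531411] [ 0.55651012 -0.04027001  0.18002097]
0.099 False [0.5416452  0.54742197 0.1312726 ] [ 0.55660596 -0.04026261  0.1699005 ]
37.1167
[ 0.55622256 -0.039395  ] 0.027809524908661842
```

Run:
```python
from h import *
if fetch(np.array([.508,-.359])):
    if place(.0915,.109): release()
print(robot.observe()["time"])
robot.line_to([*C,.29],vel=.2); p,r=copper(C,.1015,tag="w7"); print(p,r)
I=cv2.imread("pics/w7.png"); cv2.imwrite("pics/w7c.png",cv2.resize(np.hstack([I[130:310,240:400],robot.grab_frame("side")[200:380,280:440]]),None,fx=2.4,fy=2.4,interpolation=2))
```

```text
seen [ 0.50979584 -0.36079121] 0.028025321662425995
width 0.05323666051785497
0.123 False [ 0.29587082  0.05412033 -1.37462312] [ 0.55662651 -0.04025207  0.1941536 ]
0.12 False [-0.02219732 -0.43119158  0.50456604] [ 0.55656751 -0.04025435  0.1910107 ]
0.117 False [-0.26883426 -0.09759769 -0.04928755] [ 0.55658058 -0.04025832  0.18802934]
0.109 False [-0.98604862 -0.53406603 -1.5728951 ] [ 0.55653275 -0.04024679  0.18001092]
0.0915 False [ 0.64544584 -1.21328736  0.57016064] [ 0.55677791 -0.04031216  0.16246333]
46.925
[ 0.55616438 -0.03904861] 0.02771526761353016
```

View pics/w7c.png

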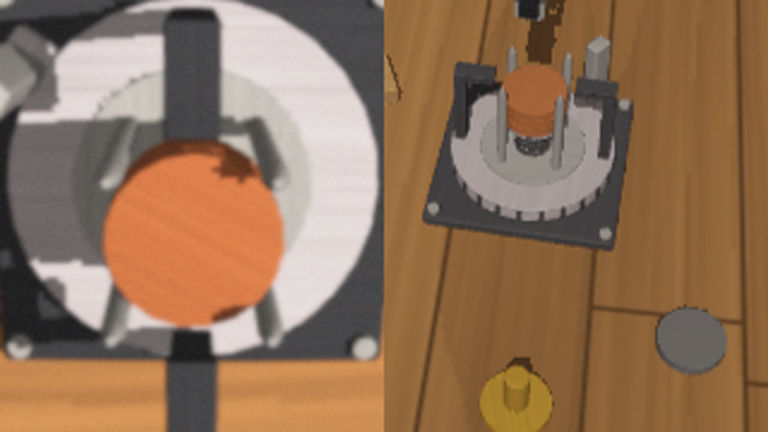

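All three discs are stacked flat, with the top one below the post tops and the jaws. The plug stands at the lower right. Fetch the plug.

```bash
cat >> h.py <<'E'
def plug(tag=None):
    c=robot.get_calibration("wrist"); I=robot.grab_frame("wrist")
    if tag: cv2.imwrite(f"pics/{tag}.png",I)
    k=max(blobs(I,(17,120,60),(27,255,255)),key=cv2.contourArea); w=onplane("wrist",k[:,0],.01,c)
    a=np.radians(YAW); ex=np.array([np.cos(a),np.sin(a)]); ey=np.array([-ex[1],ex[0]])
    u,v=w@ex,w@ey; b=v[u<u.min()+.028]; print("flange width",b.max()-b.min(),"len",u.max()-u.min(),cv2.contourArea(k))
    return (u.min()+.028)*ex+(b.max()+b.min())/2*ey
E
python3 - <<'E'
from h import *
d=np.array([.584,.204]); robot.move_pose([*d,.21],O); p=plug("w8"); print(p)
robot.line_to([*p,.19]); p=plug("w9"); print(p,robot.observe()["time"])
E
```

```text
flange width 0.05445258201556666 len 0.05540165391263474 4349.0
[0.54627815 0.20045919]
flange width 0.055233685073663746 len 0.055878095904143166 4596.5
[0.54541378 0.20026572] 48.9667
```

View pics/w9.png

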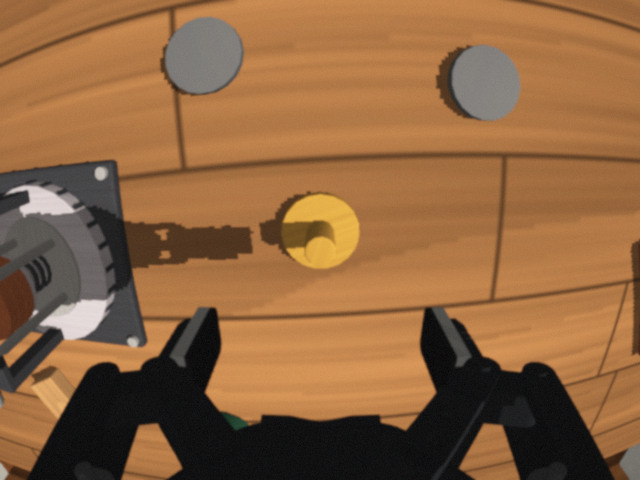

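The plug is centred at (321,231) with a flange width of 55 mm and the stem upright. I'll grasp the flange and place it, pausing once the discs are below the limit, before the plug is.

Run:
```python
from h import *
p=np.array([.5454,.2003]); w=grasp([p[0],p[1]-.0005]); print("w",w)
robot.line_to([*p,.226],vel=.15); print(robot.observe()["gripper_width"])
if w>.05 and place(.1015,.106):
    robot.pause(.5); print(robot.line_to([*C,.0905+ZU],vel=.03,guard=25)); robot.pause(.4); release()
    robot.line_to([*C,.29],vel=.2); cv2.imwrite("pics/w10.png",robot.grab_frame("wrist")); I=cv2.imread("pics/w10.png")
    cv2.imwrite("pics/w10c.png",cv2.resize(np.hstack([I[130:310,240:400],robot.grab_frame("side")[200:380,270:430]]),None,fx=2.4,fy=2.4,interpolation=2))
print(robot.observe()["time"])
```

```text
w 0.053237167243428925
0.052966213889987145
0.123 False [ 0.26732613  0.61038055 -0.78429386] [ 0.55661174 -0.04031682  0.1941335 ]
0.12 False [ 0.50086904  0.05479033 -0.92929842] [ 0.55656292 -0.04025645  0.19101228]
0.117 False [-0.98001456  0.46401326 -1.84688644] [ 0.55655898 -0.04024996  0.18803633]
0.106 False [-0.08886015  0.70119394 -0.19562642] [ 0.55658571 -0.04027302  0.17711234]
0.1015 False [ 0.14198484  0.33761635 -1.52995474] [ 0.55661288 -0.04025459  0.17261321]
False
58.4417
```

View pics/w10c.png

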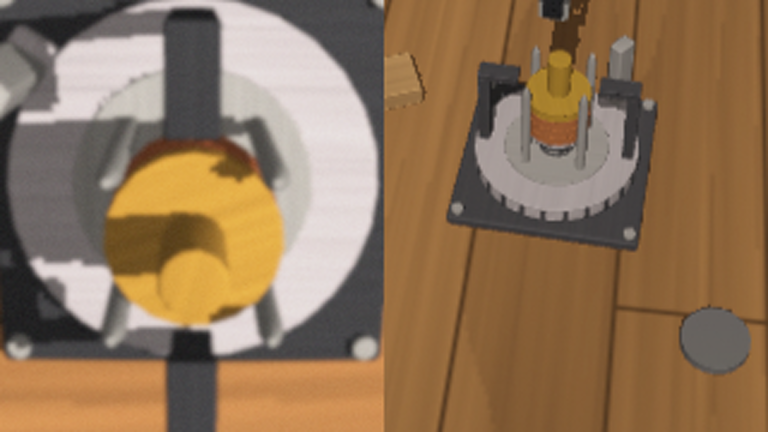

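The plug stands stem up on the pile. I'll check the flange height numerically.

Run:
```python
from h import *
for n in("wrist","side"):
    c=robot.get_calibration(n); I=robot.grab_frame(n); k=max(blobs(I,(17,120,60),(27,255,255)),key=cv2.contourArea)
    x,y,w,h=cv2.boundingRect(k); print(n,"seen l,r,t,b",x,x+w,y,y+h)
    t=np.linspace(0,2*np.pi,90)
    for u in(.0855,.0905,.0955,.1005):
        P=np.r_[[[C[0]+.028*np.cos(a),C[1]+.028*np.sin(a),u+z] for a in t for z in(0,.01)],[[C[0]+.01*np.cos(a),C[1]+.01*np.sin(a),u+.048] for a in t]]
        q=project(n,P,c); print(u,q.min(0).round(1),q.max(0).round(1))
```

```text
wrist seen l,r,t,b 283 358 193 268
0.0855 [281.4 190.7] [356.8 265.4]
0.0905 [280.8 192. ] [357.4 267.9]
0.0955 [280.1 193.4] [358.1 270.6]
0.1005 [279.4 194.8] [358.8 273.3]
side seen l,r,t,b 329 357 220 251
0.0855 [327.7 221.2] [355.6 251.7]
0.0905 [327.7 219.4] [355.7 250. ]
0.0955 [327.7 217.6] [355.8 248.4]
0.1005 [327.7 215.8] [355.9 246.7]
```

The seen extents match an underside of about 0.090 m, well under 0.0965. Now I'll close the sleeve.

Run:
```python
from h import *
robot.set_gripper(.036)
P,o=lugpose(-128.5,.25); robot.move_pose(P,o); P[2]=.143
if robot.line_to(P,vel=.1,guard=10): print("touched"); raise SystemExit
robot.set_gripper(.024); print(sweep(-128.5,-54.5)); s=robot.observe(); print(s["ft_force"],s["tool_pos"],s["time"])
I=robot.grab_frame("side"); c=robot.get_calibration("wrist"); J=robot.grab_frame("wrist"); cv2.imwrite("pics/w11.png",J)
cv2.imwrite("pics/s11.png",cv2.resize(I[170:320,270:430],None,fx=4,fy=4,interpolation=2))
```

```text
-54.5
[-6.0142848  -3.35332303  1.98282555] [ 0.60221108 -0.10597594  0.14294483] 67.1417
```

View pics/w11.png

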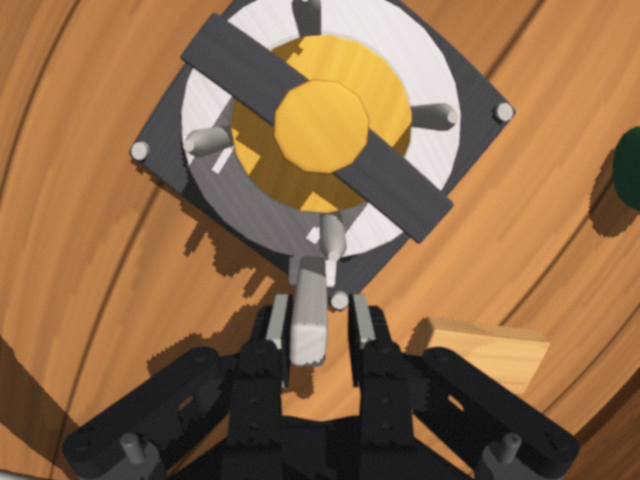

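The jaws meet the stem on both sides, and the lug angle gives a sleeve value of about 1.21. Back off, check the lug again, and hand in.

Run:
```python
from h import *
robot.set_gripper(.036); t=robot.observe()["tool_pos"]; robot.line_to([t[0],t[1],.25],vel=.1)
robot.line_to([*C,.30],vel=.2,rotation=[180,0,125]); c=robot.get_calibration("wrist"); cv2.imwrite("pics/w12.png",robot.grab_frame("wrist"))
I=cv2.imread("pics/w12.png"); 
for s in(1.12,1.21,1.3):
    a=s+np.radians(-125+YAW); u=project("wrist",[[C[0]+.08*np.cos(a),C[1]+.08*np.sin(a),.0985]],c)[0]; cv2.circle(I,tuple(int(v) for v in u),1,(0,0,255),-1); print(s,u)
x,y=[int(v) for v in u]; cv2.imwrite("pics/w12c.png",cv2.resize(I[max(0,y-90):y+90,max(0,x-120):x+120],None,fx=3,fy=3,interpolation=2))
```

```text
1.12 [304.05747622 316.58405394]
1.21 [312.55823661 317.45548845]
1.3 [321.10114892 317.64515405]
```

View pics/w12c.png

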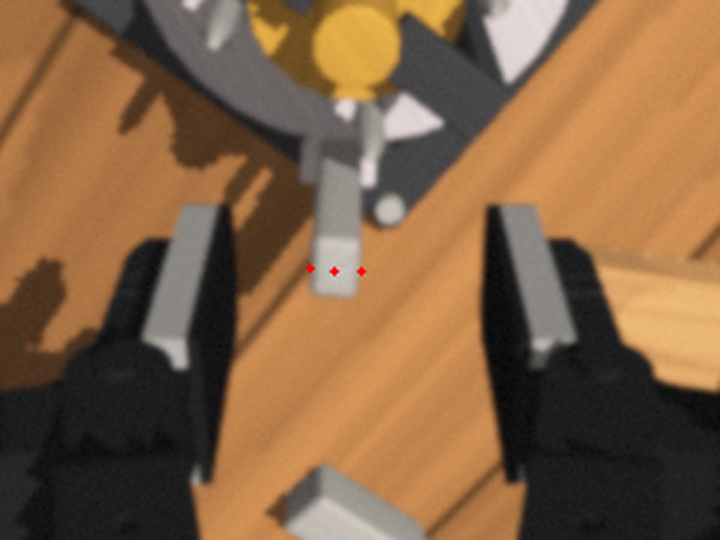

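The lug is centred on the 1.21 rad mark and nothing is touching the robot, so I'm handing in.

```bash
python3 -c "
from plant import robot
print(robot.job_done(), robot.observe()['time'])"
```

```text
the job is handed in; nothing more can be done
the job is handed in; nothing more can be done
```

The job is handed in, with no verdict returned: three copper discs and the plug are in the well, the plug's underside is at about 90 mm, and the jaws are closed on the stem (sleeve about 1.21 rad), all by camera measurement.

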